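# Prove a hand-bent rod with the go ring gauge

### The job

Take the green GO ring gauge from its stand, thread it over the open end of the clamped metal rod and pass it round both bends until it sits right up against the shoulder by the clamp, then let go and leave it there. The rod was bent by hand and a gauge is never forced: use no more than a light hand pressure on gauge and rod all the way. Leave the red NO-GO gauge in its place and do not disturb the loupe on the bench.

Things in the scene. Friction and masses are not known exactly. Their poses are not given: they have to be found in the camera images.
- gauge_go: GO ring gauge: knurled steel ring, outer diameter 42 mm, 12 mm thick, hole 12 mm, about 110 g, green band round its rim, green faces. Origin at the ring's centre; y axis = axis of the hole. Starts on edge in the stand, centre 66 mm above the bench. On the rod it has 1 mm of play all round and can tilt about 9 degrees before it binds; then the contact is hard, several newtons per mm
- gauge_nogo: NO-GO ring gauge, like the other but with a red band, red faces and a 9 mm hole; it does not fit the rod. Stays in the stand (which of the two places it has varies). Origin and axes as for the other
- gauge_stand: wooden stand (fixed) for the two gauges, base 70 x 124 x 12 mm, origin at the centre of its underside. Its two posts, 60 mm apart along its y axis, hold a gauge each, hole axis along y, between two cheeks 22 mm wide that cover the lowest 15 mm of the gauge's faces: lift straight up
- rod_clamp: clamp block (46 x 36 mm, 126 mm high) on a grey plate 100 x 92 mm, fixed; origin under the plate's centre, z up. Holds a rigid bright rod, 10 mm round, axis 105 mm above the bench. Drawing, in this frame, from the shoulder: straight along -y 53 mm, bend 65 degrees towards +x (centre-line radius 28 mm), straight 50 mm, bend 65 degrees back, straight 60 mm along -y, 5 mm rounded end
- shoulder (a point): the stop: centre of the face, towards the open end, of the rod's shoulder (collar of 21 mm diameter), on the rod's axis, 34 mm out from the clamp block. Its y axis points along the rod to the clamp, z up. A seated gauge has its centre 6 mm before this point
- open_end (a point): the tip of the rod's open end, on its axis; y axis along the last straight, into the rod; z nearly up. Hand-bent rod: each straight may be 8 mm longer or shorter than drawn, each bend 6 degrees off, and all beyond the first bend may rise or droop by 1.3 degrees, so the true course between the two ends must be felt or seen
- loupe: small folding loupe, white case and black lens ring, 29 x 61 x 13 mm, a bystander; origin at its middle

How it is judged:
On the way:
1. the go gauge is threaded on the open leg (y of gauge_go in the frame of open_end between 0.01 and 0.06 m and x of gauge_go in the frame of open_end between -0.004 and 0.004 m and z of gauge_go in the frame of open_end between -0.004 and 0.004 m), for 0.1 s.
At the end, for the whole second after the job is handed in: The green GO gauge is on the rod against the shoulder: its centre not more than 9 mm out from the shoulder's face (6 mm when touching, so a gap under 3 mm) and within 10.5 mm of the shoulder's centre, at rest and released (y of gauge_go in the frame of shoulder above -0.009 m and distance between gauge_go and shoulder below 0.0105 m and linear speed of gauge_go below 0.02 m/s).
It fails at once if the gauge is forced: more than 20 N between the gauge and the rod, its shoulder or the clamp (contact force between gauge_go and rod_clamp above 20 N).
It fails at once if the fingers press on the rod or clamp with more than 20 N (contact force between the fingers and rod_clamp above 20 N).
It fails at once if the NO-GO gauge is moved by more than 12 mm (distance of gauge_nogo from where it was at the start of the episode above 0.012 m).
It fails at once if the loupe is moved by more than 20 mm (distance of loupe from where it was at the start of the episode above 0.02 m).
It also fails if it takes over 72 s, if anything falls off the work surface, if the arm or the gripper's body presses on something with over 40 N, if the wrist force passes 120 N, or if a joint passes its speed limit or range.

### The arm

A 7-joint arm with a two-finger parallel gripper is mounted at the origin on a cart in front of the work surface, level with it; the furniture and walls round the work are solid. World frame = base frame: x ahead of the robot, y to its left, z up, the work surface at z = 0. Lengths are in m, angles in rad, forces in N, time in s.
With the tool pointing down it reaches from about 0.425 to 0.875 m from the base axis. Payload 4.7 kg.
Tool frame: the origin (TCP) lies midway between the tips of the shut fingers; the grasp point (between the pads) lies 19 mm behind it; x points along the fingers, z is the direction in which the jaws open and shut, and the axes are right-handed (so a half turn about x gives the same grasp; the last joint's range is limited). The gripper opens to 87 mm and grips with 3 to 60 N. Pads are 19 mm wide; open, the fingers measure 117 mm over their backs; the gripper's body (75 mm by 190 mm) begins 51 mm behind the grasp point.
Start: joints at [1.136, 0.321, -0.07, 1.45, 0.023, 1.371, -0.057], TCP at [0.282, -0.586, 0.223] pointing down, gripper open.
Joint ranges: [-2.86, 2.86], [-0.3, 2.09], [-1.38, 1.24], [0.06, 2.45], [-1.56, 4.7], [0.09, 2.05], [-2.69, 2.69]. Speed limits (rad/s): [2.57, 2.57, 3.14, 3.14, 3.14, 3.14, 3.14].

### API

Orientations are given as a rotation vector (axis times angle).
In Python, from bench import ctrl, vision, close_job gives the robot as it stands. The module is installed in compiled form; this text tells all that it offers.
- The arm moves only by the tool servo_tool, never from a script. Its argument "commands" is a list that holds one entry, the list of rows, each a list of 7 numbers: the turn, a rotation vector about the tool's x, y, z in degrees, then the shift along the tool's x, y, z in mm, then the finger opening in mm, from 0 to 87. In form: [[[wx, wy, wz, x, y, z, grip], ...]]. A call has 1 to 5 rows; each row is the pose to reach, as a shift and turn from the pose commanded when the call began, along the tool's axes at that moment; what a row does not reach only later rows make up. A row lasts 1/8 s, in which the tool goes at most 62.5 mm and 10.7 degrees, less where a joint would pass 70% of its speed; a pose out of reach is approached as far as the arm can. A call with a gripper value outside its range is refused whole. The fingers move at their own pace and stop on an object; "newtons" is the grip in N (left out, the last holds). Time passes only in rows, so rows that repeat a pose let the fingers close. It gives the time, the measured TCP pose, the force and the opening at its end, in the units of the state.
- ctrl.get_state(): the state, without advancing time (a new reading comes with each control period).
- vision.get_image(name): name is "scene" or "top" or "wrist"; returns the picture (420x560x3 uint8, red, green, blue); there is no depth.
- vision.camera_info(name): a dict with "fov_y" (degrees; the focal length in pixels is half the picture's height over the tangent of half this angle, whatever the lens; pixels are square), "cx", "cy" (the principal point, pixels), "pose" (4x4, takes a point from camera to world coordinates). Camera axes: x right, y down, z forward; pixel columns grow to the right and rows downward; lengths in m; the calibration is good to about 2 mm. A picture is of the moment at which its call begins: read the wrist's pose just before it. camera_info takes no time and is no camera call; for the wrist camera it gives the pose at the moment of the call.
- close_job(): hands the job in, once; it reports no verdict.
The state is a dict: "time": time; "joint_positions": joint angles; "qd": joint speeds; "joint_torque": joint torques, N m; "position": TCP position; "tool_rot": TCP orientation; "ft_force": force on the tool from outside, world axes, zero at the start; "torque": the same for the moment, N m; "grip_width": opening from 0.0 (shut) to 1.0 (fully open).
Only numpy, scipy, OpenCV 4.12 (cv2) and the standard library are available. Lean on these libraries where they do the work, as an engineer would, in place of code of your own. Each camera call takes 0.05 s, during which the arm holds its last target. There are 200 camera calls.

## Working session

There is one attempt and no reset: what is moved stays moved. The work goes in short steps, Python scripts to look and compute and a tool call to move; the robot and the scene stay as the last step left them, time stands still between calls to the robot, and variables do not carry over. Pictures are saved under pics/ and viewed, about 8 in all and at most 12, crops included, and the job is handed in when it is done.

Besides the shell and the picture viewer there is one more tool, called as name([rows], argument=value, ...), one row to a line, values as JSON. servo_tool: Moves the arm, as the interface text tells. Its arguments: {"type":"object","properties":{"commands":{"type":"array"},"newtons":{"type":"number"}},"required":["commands"]}

```bash
mkdir -p pics
cat > h.py <<'E'
import numpy as np, cv2
from bench import ctrl, vision, close_job
from scipy.spatial.transform import Rotation as R
def cam(n):
    i=vision.camera_info(n); f=210/np.tan(np.radians(i['fov_y'])/2)
    return f,i['cx'],i['cy'],np.array(i['pose'])
def ray(c,u,v):
    f,cx,cy,P=c; d=P[:3,:3]@np.array([(u-cx)/f,(v-cy)/f,1]); return P[:3,3],d/np.linalg.norm(d)
def plane(c,u,v,z):
    o,d=ray(c,u,v); return o+d*(z-o[2])/d[2]
def proj(c,p):
    f,cx,cy,P=c; q=P[:3,:3].T@(np.array(p)-P[:3,3]); return np.array([cx+f*q[0]/q[2],cy+f*q[1]/q[2]])
def tri(c1,p1,c2,p2):
    o1,d1=ray(c1,*p1);o2,d2=ray(c2,*p2)
    s=np.linalg.lstsq(np.c_[d1,-d2],o2-o1,rcond=None)[0]
    a=o1+s[0]*d1;b=o2+s[1]*d2
    return (a+b)/2,np.linalg.norm(a-b)
def save(im,n): cv2.imwrite('pics/'+n,cv2.cvtColor(im,cv2.COLOR_RGB2BGR))
E
python3 - <<'E'
from h import *
for n in('scene','top'):
    im=vision.get_image(n); np.save(n,im); save(im,n+'0.png'); c=cam(n); print(n,c[0],c[1:3],np.round(c[3],4).tolist())
s=ctrl.get_state(); print(s)
E
```

```text
scene 535.1772309049147 (282.2261329004816, 217.31237937194538) [[-0.4595, -0.571, 0.6803, -0.3006], [-0.8881, 0.2835, -0.3619, 0.3695], [0.0138, -0.7704, -0.6374, 0.8272], [0.0, 0.0, 0.0, 1.0]]
top 466.11137217174286 (278.66127383868724, 201.93370430608334) [[0.0065, -0.9924, 0.1232, 0.352], [-0.9999, -0.008, -0.012, -0.0208], [0.0129, -0.1232, -0.9923, 0.9929], [0.0, 0.0, 0.0, 1.0]]
{'time': 0.1, 'joint_positions': array([ 1.13606834,  0.3217725 , -0.07009678,  1.45156441,  0.02259236,
        1.37078545, -0.05689825]), 'qd': array([ 2.68628165e-06, -1.59861321e-03, -2.08391857e-03, -3.47256065e-03,
       -4.13762396e-04, -3.54244029e-04, -8.39005194e-04]), 'joint_torque': array([ 2.54874822e-04, -4.92575455e+01, -4.05490408e-01, -3.13395989e+01,
       -6.39081490e-02,  3.95859755e-02,  7.40895030e-05]), 'position': array([ 0.28179125, -0.58518999,  0.2215499 ]), 'tool_rot': array([ 0.87342887,  1.3902859 , -0.87202289]), 'ft_force': array([-0.36859021, -0.09314396, -0.58530541]), 'torque': array([-0.0217964 ,  0.01957591, -0.00306529]), 'grip_width': 0.999711369734024}
```

View pics/scene0.png

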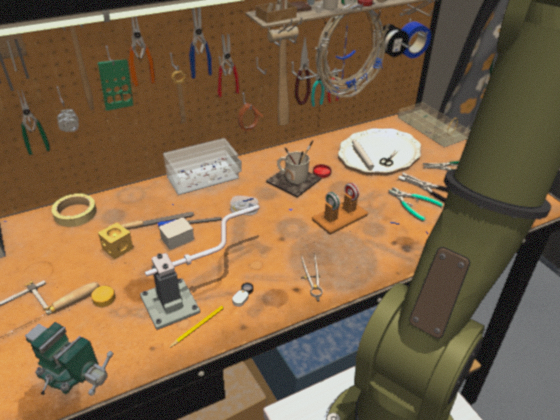

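View pics/top0.png

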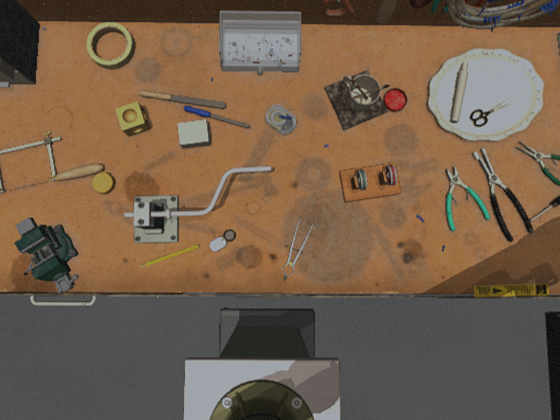

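The top view shows the clamp at about (157,215), with the rod running right from (175,213) to a tip near (272,169). The stand is at about (370,183) and the loupe at (222,240). Next I'll enlarge the rod and the stand.

Run:
```python
from h import *
t=np.load('top.npy');s=np.load('scene.npy')
r=lambda im,x0,y0,w,h,k:cv2.resize(im[y0:y0+h,x0:x0+w],None,fx=k,fy=k,interpolation=cv2.INTER_CUBIC)
A=r(t,120,150,160,75,5)          # 800x375
B=r(t,335,155,70,50,5)           # 350x250
C=r(s,305,175,70,50,5)          #350x250
out=np.zeros((600,800,3),np.uint8); out[:375,:800]=A; out[375:,:350]=B[:225]; out[375:,400:750]=C[:225]
save(out,'crop1.png')
for n,im,b in(('top',t,(335,155,70,50)),('scene',s,(305,175,70,50))):
    h=cv2.cvtColor(im,cv2.COLOR_RGB2HSV); 
    for cn,lo,hi in(('g',(40,60,30),(95,255,255)),('r',(170,90,40),(180,255,255))):
        m=cv2.inRange(h,lo,hi); q=np.zeros_like(m);q[b[1]:b[1]+b[3],b[0]:b[0]+b[2]]=255; m&=q
        ys,xs=np.nonzero(m); print(n,cn,len(xs),xs.mean() if len(xs) else 0,ys.mean() if len(xs) else 0,(xs.min(),xs.max(),ys.min(),ys.max()) if len(xs) else 0)
# rod in top: bright, low sat
h=cv2.cvtColor(t,cv2.COLOR_RGB2HSV)
m=((h[...,1]<70)&(h[...,2]>150))
for x in list(range(172,276,4))+[268,269,270,271,272,273,274]:
    ys=np.nonzero(m[160:225,x])[0]+160
    print(x,(ys.min(),ys.max(),ys.mean()) if len(ys) else None, end=' ')
```

```text
top g 23 362.9130434782609 178.6086956521739 (np.int64(358), np.int64(364), np.int64(170), np.int64(188))
top r 4 388.5 174.0 (np.int64(387), np.int64(390), np.int64(166), np.int64(181))
scene g 9 329.3333333333333 198.22222222222223 (np.int64(327), np.int64(334), np.int64(195), np.int64(206))
scene r 2 337.5 186.5 (np.int64(322), np.int64(353), np.int64(175), np.int64(198))
172 (np.int64(203), np.int64(224), np.float64(211.25)) 176 (np.int64(212), np.int64(214), np.float64(213.0)) 180 (np.int64(212), np.int64(214), np.float64(213.0)) 184 (np.int64(212), np.int64(214), np.float64(213.0)) 188 (np.int64(212), np.int64(214), np.float64(213.0)) 192 (np.int64(212), np.int64(214), np.float64(213.0)) 196 (np.int64(212), np.int64(214), np.float64(213.0)) 200 (np.int64(211), np.int64(214), np.float64(212.5)) 204 (np.int64(210), np.int64(213), np.float64(211.5)) 208 (np.int64(207), np.int64(211), np.float64(209.0)) 212 (np.int64(199), np.int64(206), np.float64(202.5)) 216 (np.int64(191), np.int64(198), np.float64(194.5)) 220 (np.int64(181), np.int64(189), np.float64(185.0)) 224 (np.int64(174), np.int64(180), np.float64(177.0)) 228 (np.int64(171), np.int64(174), np.float64(172.5)) 232 (np.int64(168), np.int64(171), np.float64(169.5)) 236 (np.int64(168), np.int64(171), np.float64(169.5)) 240 (np.int64(168), np.int64(170), np.float64(169.0)) 244 (np.int64(168), np.int64(170), np.float64(169.0)) 248 (np.int64(168), np.int64(170), np.float64(169.0)) 252 (np.int64(168), np.int64(170), np.float64(169.0)) 256 (np.int64(167), np.int64(170), np.float64(168.5)) 260 (np.int64(167), np.int64(170), np.float64(168.5)) 264 (np.int64(167), np.int64(169), np.float64(168.0)) 268 (np.int64(167), np.int64(169), np.float64(168.0)) 272 None 268 (np.int64(167), np.int64(169), np.float64(168.0)) 269 (np.int64(167), np.int64(169), np.float64(168.0)) 270 (np.int64(167), np.int64(169), np.float64(168.0)) 271 None 272 None 273 None 274 None
```

View pics/crop1.png

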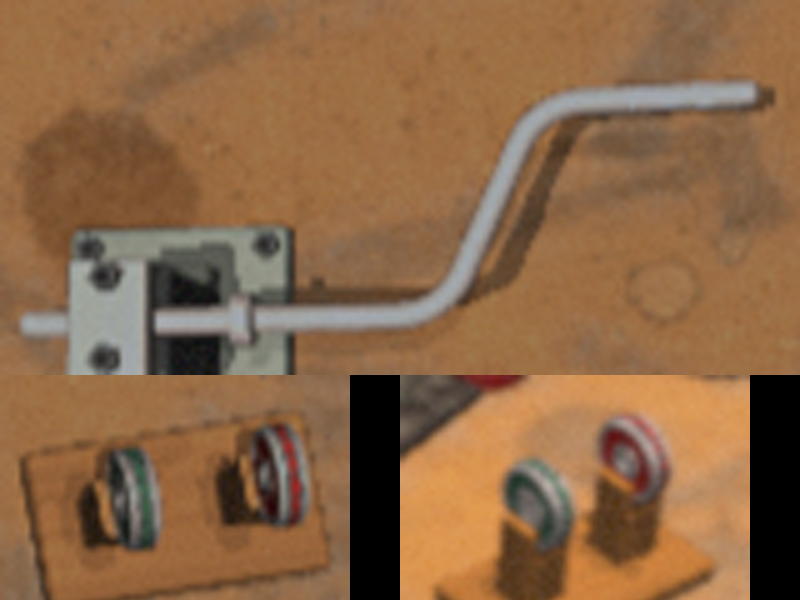

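The top view shows green on the clamp side of the stand, at about (360,180), and red at about (389,174). The rod tip is at about (271,168.5) and the shoulder face at about (170.4,213). Next I'll ray-cast these points.

Run:
```python
from h import *
c=cam('top');s=cam('scene');w=cam('wrist')
P=lambda u,v,z:np.round(plane(c,u,v,z)*1000,1)
t=np.load('top.npy'); h=cv2.cvtColor(t,cv2.COLOR_RGB2HSV); g=h[...,2].astype(float)-1.2*h[...,1]
pts=[]
for u in list(range(176,272,4)):
    col=g[160:222,u]; m=np.clip(col-60,0,None); m[m<0]=0
    k=m.argmax(); lo=max(0,k-8); ww=m[lo:k+9]; v=160+lo+(ww*np.arange(len(ww))).sum()/ww.sum(); pts.append((u,v))
W=np.array([plane(c,u,v,.105) for u,v in pts])*1000
for p,q in zip(pts,W): print(p[0],round(p[1],1),np.round(q[:2],1))
print('tip',P(271.4,168.3,.105),'should',P(170.4,213.2,.105))
print('clampplate corners',P(134,197,.0),P(178,196,0),P(178,242,0))
print('stand corners top z12',P(335+22/5,155+(455-375)/5,.012),P(335+305/5,155+35/5,.012),P(335+330/5,155+190/5,.012),)
print('green',P(361,180,.066),P(363,179,.08), 'tri',tri(c,(361.3,180),s,(332.4,200.6)))
print('loupe',P(222,240,.006))
st=ctrl.get_state(); print(R.from_rotvec(st['tool_rot']).as_matrix().round(3)); print(w[0],w[3].round(3))
```

```text
176 214.3 [436.9 164.2]
180 213.3 [438.9 156.6]
184 213.1 [439.4 149. ]
188 213.1 [439.4 141.4]
192 212.9 [439.8 133.8]
196 212.8 [440.1 126.2]
200 212.5 [440.8 118.6]
204 211.5 [442.6 111. ]
208 209.0 [447.5 103.5]
212 203.1 [459.1  96.1]
216 194.6 [475.5  88.9]
220 185.5 [493.2  81.6]
224 177.3 [509.2  74.2]
228 172.6 [518.7  66.7]
232 170.4 [523.   59.1]
236 169.6 [524.5  51.4]
240 169.3 [525.2  43.7]
244 169.2 [525.5  35.9]
248 168.9 [526.2  28.2]
252 169.0 [526.1  20.5]
256 168.7 [526.7  12.7]
260 168.7 [526.9   5. ]
264 168.3 [527.7  -2.7]
268 168.0 [528.2 -10.5]
tip [527.8 -17.1 105. ] should [438.9 174.9 105. ]
clampplate corners [483.5 277.    0. ] [486.4 183.1   0. ] [388.1 179.9   0. ]
stand corners top z12 [ 541.6 -162.3   12. ] [ 562.4 -284.5   12. ] [ 495.1 -293.5   12. ]
green [ 513.1 -198.1   66. ] [ 512.7 -199.4   80. ] tri (array([ 0.51414455, -0.19729457,  0.06528244]), np.float64(0.003578238106146281))
loupe [392.7  86.2   6. ]
[[-0.001  0.901  0.434]
 [ 0.002  0.434 -0.901]
 [-1.    -0.    -0.002]]
360.10019986781566 [[ 0.433 -0.863 -0.26   0.353]
 [-0.902 -0.415 -0.122 -0.551]
 [-0.003  0.288 -0.958  0.384]
 [ 0.     0.     0.     1.   ]]
```

Measured in world mm:
- **GO gauge:** about (513.5, −198), with its hole axis yawed 9.7°.
- **Rod tip:** about (528, −17).
- **Shoulder:** about (439, 175).

I'll move above the gauge.

servo_tool([
  [[-74, 0, 0, 0, 377, -249, 87], [-74, 0, 0, 0, 377, -249, 87], [-74, 0, 0, 0, 377, -249, 87], [-74, 0, 0, 0, 377, -249, 87], [-74, 0, 0, 0, 377, -249, 87]],
])

```text
time: 0.72
position: [0.4428, -0.3154, 0.2223]
tool_rot: [0.14, 1.566, -0.14]
ft_force: [1.0, -1.3, 0.2]
grip_width: 1.0
```

```bash
cat >> h.py <<'E'
def go(x,y,z,yaw):
    """deltas in tool axes to TCP (mm) with tool down, jaw z at yaw deg"""
    s=ctrl.get_state(); M=R.from_rotvec(s['tool_rot']).as_matrix()
    a=np.radians(yaw); zt=np.array([np.cos(a),np.sin(a),0]); xt=np.array([0,0,-1.]); T=np.c_[xt,np.cross(zt,xt),zt]
    print('rot',np.degrees(R.from_matrix(M.T@T).as_rotvec()).round(1),'shift',(M.T@(np.array([x,y,z])-1000*s['position'])).round(1),
     'pos',(1000*s['position']).round(1),'yaw',np.degrees(np.arctan2(M[1,2],M[0,2])).round(1),'F',s['ft_force'].round(1),'g',(87*s['grip_width']).round(1),'t',s['time'])
    return M
E
python3 -c "
from h import *
go(513.5,-198,170,9.7)"
```

```text
Traceback (most recent call last):
  File "h.py", line 24, in go
    'pos',(1000*s['position']).round(1),'yaw',np.degrees(np.arctan2(M[1,2],M[0,2])).round(1),'F',s['ft_force'].round(1),'g',(87*s['grip_width']).round(1),'t',s['time'])
                                                                                                                            ^^^^^^^^^^^^^^^^^^^^^^^^^^
AttributeError: 'float' object has no attribute 'round'
```

```bash
sed -i "s/(87\*s\['grip_width'\]).round(1)/round(87*s['grip_width'],1)/" h.py
python3 -c "
from h import *
go(513.5,-198,170,9.7)"
```

```text
rot [-19.9  -0.    0. ] shift [ 52.3 128.1  48.8] pos [ 442.8 -315.4  222.3] yaw -10.2 F [ 1.  -1.3  0.2] g 87.0 t 0.725
```

servo_tool([
  [[-20, 0, 0, 30, 128, 49, 87], [-20, 0, 0, 50, 128, 49, 87], [-20, 0, 0, 52, 128, 49, 87], [-20, 0, 0, 52, 128, 49, 87]],
])

```text
time: 1.23
position: [0.5137, -0.1983, 0.1693]
tool_rot: [-0.131, 1.569, 0.134]
ft_force: [0.1, -0.3, 0.2]
grip_width: 1.002
```

Run:
```python
from h import *
go(513.5,-198,170,9.7)
c=cam('wrist'); im=vision.get_image('wrist'); np.save('w1',im); save(im,'w1.png'); np.save('w1c',np.array([c[0],c[1],c[2],*c[3].ravel()]))
print(c[3].round(3),proj(c,[.5135,-.198,.066]))
```

```text
rot [-0.  -0.1 -0.1] shift [-0.7  0.3 -0.1] pos [ 513.7 -198.3  169.3] yaw 9.7 F [ 0.1 -0.3  0.2] g 87.1 t 1.225
[[ 0.986  0.16   0.045  0.501]
 [ 0.166 -0.945 -0.281 -0.12 ]
 [-0.002  0.285 -0.959  0.332]
 [ 0.     0.     0.     1.   ]] [279.31339087 201.95637124]
```

View pics/w1.png

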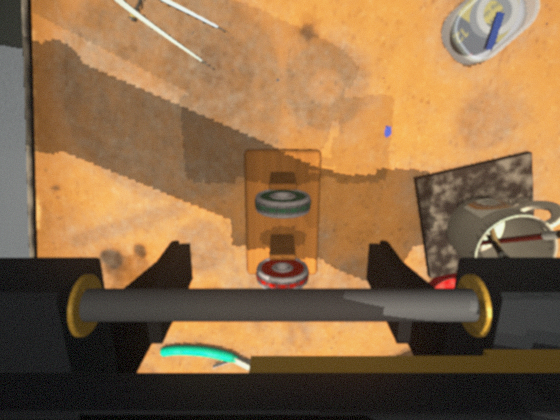

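The ring shows at about (283,203) against a predicted (279,202), so I'll shift +3 mm along tool z. Then I'll descend and grip.

servo_tool([
  [[0, 0, 0, 50, 0, 3, 87], [0, 0, 0, 100, 0, 3, 87], [0, 0, 0, 122, 0, 3, 87], [0, 0, 0, 122, 0, 3, 60], [0, 0, 0, 122, 0, 3, 38]],
], newtons=20)

```text
time: 1.9
position: [0.5176, -0.2017, 0.0502]
tool_rot: [-0.129, 1.565, 0.126]
ft_force: [0.0, -0.3, 1.0]
grip_width: 0.852
```

servo_tool([
  [[0, 0, 0, 0, 0, 0, 38], [0, 0, 0, 0, 0, 0, 38]],
])

```text
time: 2.15
position: [0.5175, -0.2005, 0.0497]
tool_rot: [-0.13, 1.565, 0.128]
ft_force: [-0.3, 0.5, 0.3]
grip_width: 0.632
```

servo_tool([
  [[0, 0, 0, 0, 0, 0, 38], [0, 0, 0, 0, 0, 0, 38], [0, 0, 0, 0, 0, 0, 38]],
])

```text
time: 2.52
position: [0.5166, -0.2002, 0.0488]
tool_rot: [-0.129, 1.567, 0.129]
ft_force: [-2.3, 0.4, 3.5]
grip_width: 0.484
```

Run:
```python
from h import *
go(516.7,-197.8,47,9.7)
c=cam('wrist'); im=vision.get_image('wrist'); save(cv2.resize(im[150:350,150:450],None,fx=2.6,fy=2.6),'w2.png')
```

```text
rot [-0.3 -0.   0. ] shift [1.8 2.3 0.5] pos [ 516.6 -200.2   48.8] yaw 9.4 F [-2.3  0.4  3.5] g 42.1 t 2.525
```

View pics/w2.png

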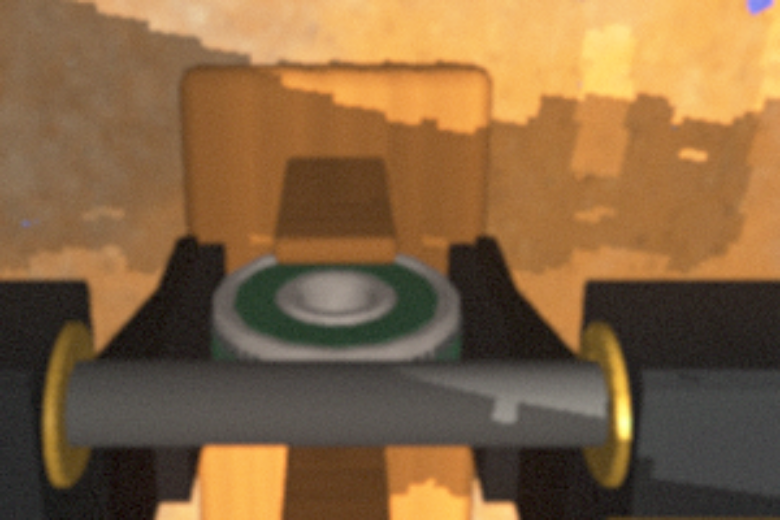

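Run:
```python
from h import *
s=ctrl.get_state(); M=R.from_rotvec(s['tool_rot']).as_matrix(); c=cam('wrist')
p=plane(c,150+336/2.6,150+297/2.6,.066); print(p, (M.T@(p-s['position'])*1000).round(1))
```

```text
[ 0.51543294 -0.19296156  0.066     ] [-17.2   7.3  -0. ]
```

servo_tool([
  [[0, 0, 0, -15, 0, 0, 38], [0, 0, 0, -45, 0, 0, 38], [0, 0, 0, -85, 0, 0, 38], [0, 0, 0, -85, 0, 0, 38]],
])

```text
time: 3.08
position: [0.5197, -0.2006, 0.1376]
tool_rot: [-0.132, 1.56, 0.126]
ft_force: [1.0, 0.3, -1.5]
grip_width: 0.476
```

```bash
python3 -c "
from h import *
go(529,-46.5,88,3)"
```

```text
rot [6.4 0.4 0.2] shift [ 49.2 150.7  34.2] pos [ 519.7 -200.6  137.6] yaw 9.4 F [ 1.   0.3 -1.5] g 41.4 t 3.075
```

servo_tool([
  [[2, 0, 0, 0, 50, 10, 38], [4, 0, 0, 15, 100, 20, 38], [6.4, 0, 0, 35, 150, 34, 38], [6.4, 0, 0, 47, 150, 34, 38], [6.4, 0, 0, 47, 150, 34, 38]],
])

```text
time: 3.7
position: [0.5245, -0.0468, 0.0851]
tool_rot: [-0.042, 1.573, 0.042]
ft_force: [0.8, -0.7, -1.1]
grip_width: 0.476
```

servo_tool([
  [[0, 0, 0, 0, 0, 0, 38], [0, 0, 0, 0, 0, 0, 38]],
])

```text
time: 3.95
position: [0.5262, -0.0479, 0.0871]
tool_rot: [-0.04, 1.569, 0.039]
ft_force: [0.6, -0.3, -0.5]
grip_width: 0.479
```

Run:
```python
from h import *
go(529,-46.5,88,3)
c=cam('wrist'); im=vision.get_image('wrist'); np.save('w3',im)
save(cv2.resize(im[0:330,130:530],None,fx=1.8,fy=1.8,interpolation=cv2.INTER_CUBIC),'w3.png')
print('tip pred',proj(c,[.528,-.017,.105]))
```

```text
rot [-0.1  0.1  0. ] shift [-0.9  1.2  2.9] pos [526.2 -47.9  87.1] yaw 2.9 F [ 0.6 -0.3 -0.5] g 41.7 t 3.95
tip pred [287.36212404 214.72441113]
```

View pics/w3.png

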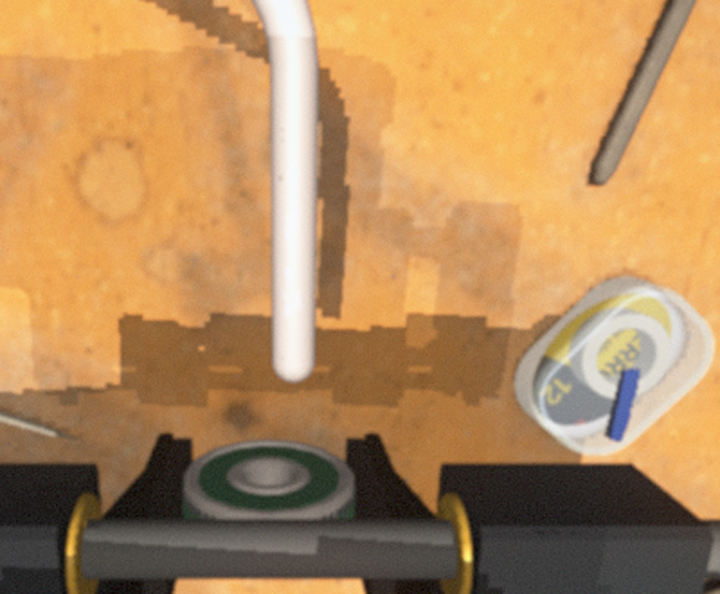

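The rod tip is at about (293,212) in wrist pixels and the ring hole at about (280,264). I'll take two sideways-shifted views to get the rod's height by parallax.

servo_tool([
  [[0, 0, 0, 0, 0, 45, 38], [0, 0, 0, 0, 0, 45, 38], [0, 0, 0, 0, 0, 45, 38], [0, 0, 0, 0, 0, 45, 38]],
])

```text
time: 4.5
position: [0.5699, -0.0445, 0.0866]
tool_rot: [-0.042, 1.571, 0.041]
ft_force: [-0.2, -0.2, -1.9]
grip_width: 0.477
```

```bash
cat >> h.py <<'E'
def grab(n):
    s=ctrl.get_state(); c=cam('wrist'); im=vision.get_image('wrist')
    np.savez(n,im=im,f=c[0],cx=c[1],cy=c[2],P=c[3],pos=s['position'],rot=s['tool_rot'])
def load(n):
    d=np.load(n+'.npz'); return d['im'],(float(d['f']),float(d['cx']),float(d['cy']),d['P']),d['pos'],R.from_rotvec(d['rot']).as_matrix()
def rodmask(im):
    h=cv2.cvtColor(im,cv2.COLOR_RGB2HSV); m=((h[...,1]<50)&(h[...,2]>175)).astype(np.uint8)
    m=cv2.morphologyEx(m,cv2.MORPH_OPEN,np.ones((7,7))); n,l,st,_=cv2.connectedComponentsWithStats(m)
    return l,st
E
python3 -c "
from h import *
grab('a'); print(ctrl.get_state()['position'],ctrl.get_state()['qd'].max())"
```

```text
[ 0.57005367 -0.04442275  0.08671217] 0.00017462514473638724
```

servo_tool([
  [[0, 0, 0, 0, 0, -45, 38], [0, 0, 0, 0, 0, -90, 38], [0, 0, 0, 0, 0, -90, 38], [0, 0, 0, 0, 0, -90, 38], [0, 0, 0, 0, 0, -90, 38]],
])

```text
time: 5.18
position: [0.482, -0.0488, 0.087]
tool_rot: [-0.042, 1.569, 0.042]
ft_force: [-0.1, -0.3, -2.3]
grip_width: 0.477
```

Run:
```python
from h import *
grab('b')
for n in 'ab':
    im,c,p,M=load(n); l,st=rodmask(im)
    print(n,p,[(i,st[i].tolist()) for i in range(1,len(st)) if st[i,4]>300])
```

```text
a [ 0.56994545 -0.04446949  0.08658717] [(1, [148, 0, 50, 212, 4658]), (3, [386, 173, 74, 70, 2526]), (5, [375, 237, 30, 17, 396])]
b [ 0.48196834 -0.04876     0.08703049] [(1, [388, 0, 39, 209, 4993]), (3, [513, 174, 47, 49, 929]), (5, [501, 234, 31, 20, 465])]
```

Run:
```python
from h import *
L=[]
for n in 'ab':
    im,c,p,M=load(n); l,st=rodmask(im); m=l==1
    bot=st[1,1]+st[1,3]; vs=np.arange(60,bot-12); lo=np.array([np.nonzero(m[v])[0].min() for v in vs]);hi=np.array([np.nonzero(m[v])[0].max() for v in vs]); mid=(lo+hi)/2
    k=np.polyfit(vs,mid,1); print(n,'w',(hi-lo+1)[::25],'res',(mid-np.polyval(k,vs))[::12].round(1))
    ok=vs>100; k=np.polyfit(vs[ok],mid[ok],1)
    d1=ray(c,np.polyval(k,110),110)[1]; o,d2=ray(c,np.polyval(k,bot),bot); nn=np.cross(d1,d2); nn/=np.linalg.norm(nn); L.append((nn,nn@o)); 
    L[-1]+=(ray(c,np.polyval(k,bot-.5),bot-.5),ray(c,np.polyval(k,110),110),(n,p,M,c))
d=np.cross(L[0][0],L[1][0]); d/=np.linalg.norm(d); d*=np.sign(d[1])
def pt(y): return np.linalg.solve(np.array([L[0][0],L[1][0],[0,1,0]]),[L[0][1],L[1][1],y])*1000
print('dir',d,'yaw',np.degrees(np.arctan2(-d[0],d[1])),'rise',np.degrees(np.arcsin(d[2])))
for y in(-.02,.02): print(pt(y))
for q in L:   # tip: closest approach of tip ray to line
    o,r=q[2]; p0=pt(0)/1000; s=np.linalg.lstsq(np.c_[r,-d],p0-o,rcond=None)[0]; print('tip',(p0+s[1]*d)*1000)
# ring hole face centre in tool frame at last
im,c,p,M=load('b'); o,r=ray(c,280,264.4); o=M.T@(o-p);r=M.T@r; 
for x in(-.019,-.0172,-.015): print('ring face tool', (o+r*(x-o[0])/r[0])*1000)
```

```text
a w [22 21 22 22 22 20] res [-0.6 -0.2 -0.2  0.2  0.1 -0.4  0.  -0.6  0.4 -0.7 -0.3 -0.3]
b w [25 24 24 24 23 22] res [ 0.  -0.3 -0.1  0.1  0.3 -0.4 -0.2 -0.  -0.3 -0.1  0.1  0.3]
dir [-0.0555518   0.99839251  0.01124282] yaw 3.1847245098216335 rise 0.6441799184906856
[530.24118592 -20.         104.34981122]
[528.01553621  20.         104.80024824]
tip [529.92573889 -14.33069762 104.41365281]
tip [529.8478289  -12.93047742 104.42942059]
ring face tool [-19.           8.15629267   0.26497224]
ring face tool [-17.2          7.25909945   0.268662  ]
ring face tool [-15.           6.16252995   0.27317171]
```

The last leg's axis runs through (530.2, −20, 104.35) at yaw 3.2°, rising 0.64° inward, with the tip at y ≈ −14. I'll align in front of the tip.

```bash
python3 -c "
from h import *
go(530.6,-29,87.1,3.2)"
```

```text
rot [-0.2  0.1 -0. ] shift [-0.2 17.  49.7] pos [481.9 -48.7  86.9] yaw 3.0 F [ 0.1 -0.6 -1.2] g 41.5 t 5.225
```

servo_tool([
  [[-0.2, 0, 0, 0, 0, 49.7, 38], [-0.2, 0, 0, 0, 10, 49.7, 38], [-0.2, 0, 0, 0, 17, 49.7, 38], [-0.2, 0, 0, 0, 17, 49.7, 38], [-0.2, 0, 0, 0, 17, 49.7, 38]],
])

```text
time: 5.85
position: [0.5292, -0.0297, 0.0867]
tool_rot: [-0.045, 1.57, 0.043]
ft_force: [-0.3, 0.5, -1.6]
grip_width: 0.482
```

Run:
```python
from h import *
go(530.6,-29,87.1,3.2)
grab('c'); im=load('c')[0]
save(cv2.resize(im[130:330,150:450],None,fx=2.6,fy=2.6,interpolation=cv2.INTER_CUBIC),'w4.png')
```

```text
rot [0.  0.  0.1] shift [-0.4  0.6  1.5] pos [529.2 -29.7  86.7] yaw 3.2 F [-0.3  0.5 -1.6] g 41.9 t 5.85
```

View pics/w4.png

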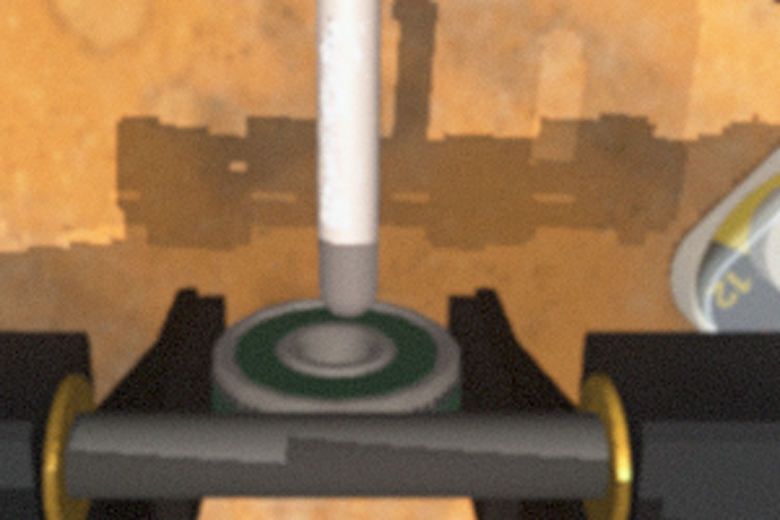

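The rod centreline is about 4.6 px (roughly 1.8 mm) to the right of the hole. I'll correct that and advance gently.

servo_tool([
  [[0, 0, 0, -0.4, 0, 1.7, 38], [0, 0, 0, -0.4, 4, 1.7, 38], [0, 0, 0, -0.4, 8, 1.7, 38], [0, 0, 0, -0.4, 12, 1.7, 38], [0, 0, 0, -0.4, 14, 1.7, 38]],
])

```text
time: 6.52
position: [0.5303, -0.0151, 0.0867]
tool_rot: [-0.045, 1.571, 0.044]
ft_force: [0.7, -1.4, -2.4]
grip_width: 0.484
```

Run:
```python
from h import *
go(530,-15,87.2,3.2); print(ctrl.get_state()['torque'])
```

```text
rot [ 0. -0.  0.] shift [-0.5  0.1 -0.3] pos [530.3 -15.1  86.7] yaw 3.2 F [ 0.7 -1.4 -2.4] g 42.1 t 6.525
[-0.25477861 -0.12544497  0.01568057]
```

servo_tool([
  [[0, 0, 0, -0.4, 3, -0.2, 38], [0, 0, 0, -0.5, 6, -0.2, 38], [0, 0, 0, -0.5, 9, -0.2, 38], [0, 0, 0, -0.6, 12, -0.2, 38], [0, 0, 0, -0.6, 12, -0.2, 38]],
])

```text
time: 7.15
position: [0.5294, -0.0027, 0.0875]
tool_rot: [-0.044, 1.571, 0.045]
ft_force: [0.1, -1.1, -3.7]
grip_width: 0.475
```

Run:
```python
from h import *
go(530,-15,87.2,3.2); print(ctrl.get_state()['torque'])
grab('d'); im=load('d')[0]
save(cv2.resize(im[0:330,110:450],None,fx=1.8,fy=1.8,interpolation=cv2.INTER_CUBIC),'w5.png')
```

```text
rot [ 0.1 -0.  -0. ] shift [  0.3 -12.3  -0.1] pos [529.4  -2.7  87.5] yaw 3.3 F [ 0.1 -1.1 -3.7] g 41.3 t 7.15
[-0.12473664 -0.11779751 -0.01464031]
```

View pics/w5.png

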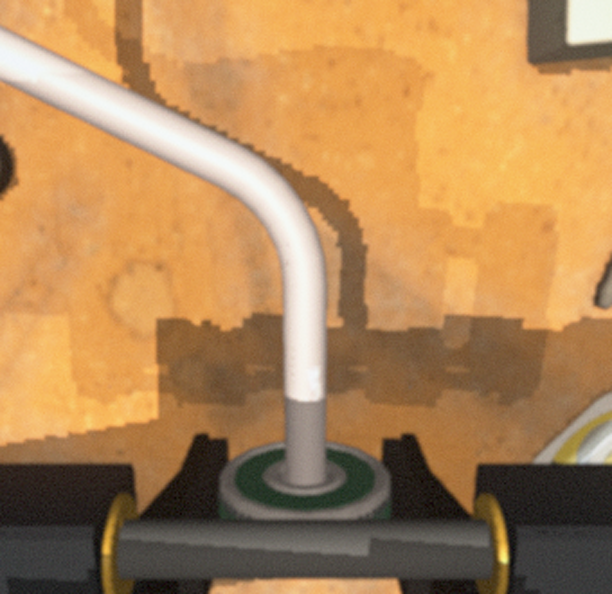

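The ring is threaded on the open leg. Next I'll measure the bend and the middle leg from this view.

```bash
cat > leg.py <<'E'
from h import *
import sys
def axis(n,z0=104.35,y0=-20,kz=.0113):
    im,c,p,M=load(n); l,st=rodmask(im); i=1+np.argmax(st[1:,4]*(st[1:,1]<200)); m=(l==i).astype(np.uint8)
    dt=cv2.distanceTransform(np.pad(m,((0,0),(0,0))),cv2.DIST_L2,5)
    dil=cv2.dilate(dt,np.ones((3,3))); r=(dt>=dil-1e-3)&(dt>8)
    vs,us=np.nonzero(r); ok=(vs>14)&(us>14)&(vs<405)&(us<545); vs,us=vs[ok],us[ok]
    Q=[]
    for u,v in zip(us,vs):
        o,d=ray(c,u,v); o=o*1000 # z = z0+kz*(y-y0)
        t=(z0+kz*(o[1]-y0)-o[2])/(d[2]-kz*d[1]); Q.append(o+t*d)
    Q=np.array(Q); return Q[np.argsort(Q[:,1])]
if __name__=='__main__':
    Q=axis(sys.argv[1])
    for y in np.arange(-15,180,5):
        s=np.abs(Q[:,1]-y)<2.5
        if s.sum()>2: print(int(y),s.sum(),Q[s].mean(0).round(1))
    for a,b in [map(float,x.split(',')) for x in sys.argv[2:]]:
        s=(Q[:,0]>a)&(Q[:,0]<b); k=np.polyfit(Q[s,0],Q[s,1],1); print('mid leg y=',k,'yaw',np.degrees(np.arctan2(1,-k[0])) , 'res',np.std(Q[s,1]-np.polyval(k,Q[s,0])))
E
python3 leg.py d 465,505
```

```text
30 14 [527.2  29.9 104.9]
35 8 [527.1  35.8 105. ]
40 14 [526.8  40.4 105. ]
45 24 [526.4  45.2 105.1]
50 23 [526.1  50.1 105.1]
55 11 [525.6  54.8 105.2]
60 7 [524.4  60.  105.3]
65 9 [522.2  64.6 105.3]
70 3 [518.1  70.2 105.4]
75 14 [511.4  75.1 105.4]
80 25 [501.6  79.7 105.5]
85 19 [488.6  85.1 105.5]
90 18 [476.9  89.9 105.6]
95 18 [464.3  95.1 105.7]
100 8 [455.6  99.  105.7]
mid leg y= [ -0.41533881 288.01931306] yaw 67.44499161307202 res 0.07136994600558619
```

```bash
cat > path.py <<'E'
from h import *
import json,sys
# geometry (wrist-camera world, mm): corners of the axis polyline from open end to shoulder
cfg=json.load(open('cfg.json'))  # A,C1,C2,S (xy), zoff, ring (tool frame)
A,C1,C2,S=[np.array(cfg[k],float) for k in('A','C1','C2','S')]; RB=28.; RP=27.7
def build():
    P=[];Y=[]
    pts=[A,C1,C2,S]; d=[(pts[i+1]-pts[i])/np.linalg.norm(pts[i+1]-pts[i]) for i in range(3)]
    yaw=[np.arctan2(-e[0],e[1]) for e in d]; cur=A
    for i in range(3):
        if i<2:
            th=yaw[i+1]-yaw[i]; T=RB*np.tan(abs(th)/2); end=pts[i+1]-T*d[i]
        else: end=S
        L=np.linalg.norm(end-cur); 
        for t in np.arange(0,L,.25): P.append(cur+t*d[i]);Y.append(yaw[i])
        if i<2:
            sg=np.sign(th); n=np.array([d[i][1],-d[i][0]])*-sg; cen=end+RB*n
            for a in np.arange(0,abs(th),.25/RB):
                c,s_=np.cos(sg*a),np.sin(sg*a); v=-n; v=np.array([c*v[0]-s_*v[1],s_*v[0]+c*v[1]])
                e=min(1,a*RB/6,(abs(th)-a)*RB/6); P.append(cen+(RB-(RB-RP)*e)*v);Y.append(yaw[i]+sg*a)
            cur=pts[i+1]+T*d[i+1]
    P=np.array(P); z=cfg['z0']+cfg['kz']*(P[:,1]+20)+cfg['zoff']
    return np.c_[P,z],np.array(Y)
P,Y=build(); s=np.r_[0,np.cumsum(np.linalg.norm(np.diff(P[:,:2],axis=0),axis=1))]
ring=np.array(cfg['ring'],float)
st=ctrl.get_state(); M=R.from_rotvec(st['tool_rot']).as_matrix(); tcp=1000*st['position']; rc=tcp+M@ring
i0=np.argmin(np.linalg.norm(P[:,:2]-rc[:2],axis=1)); yawn=np.degrees(np.arctan2(M[1,2],M[0,2]))
dv=M.T@(P[i0]-rc)
print('t',st['time'],'ring',rc.round(1),'s',s[i0].round(1),'of',s[-1].round(1),'err to axis tool xyz',dv.round(1),'yaw',yawn.round(1),'want',np.degrees(Y[i0]).round(1),'tilt',np.degrees(np.arcsin(M[:2,0])).round(1))
print('F tool',(M.T@st['ft_force']).round(1),'T tool',(M.T@st['torque']).round(2),'g',round(87*st['grip_width'],1))
def rows(ds):
    for x in ds:
        i=min(np.searchsorted(s,s[i0]+x),len(s)-1); a=Y[i]; zt=np.array([np.cos(a),np.sin(a),0]); xt=np.array([0,0,-1.]); T=np.c_[xt,np.cross(zt,xt),zt]
        print([*np.degrees(R.from_matrix(M.T@T).as_rotvec()).round(1),*(M.T@(P[i]-T@ring-tcp)).round(1),38],'s',s[i].round(1))
D=float(sys.argv[1]) if len(sys.argv)>1 else 12
rows([D*.25,D*.5,D*.75,D,D])
E
cat > cfg.json <<'E'
{"A":[530.24,-20],"C1":[525.24,69.88],"C2":[447,102.4],"S":[440.5,176],"z0":104.35,"kz":0.0113,"zoff":-0.5,"ring":[-17.2,1.3,0.27]}
E
python3 path.py 20
```

```text
t 7.2 ring [529.6  -1.5 104.6] s 18.5 of 240.8 err to axis tool xyz [ 0.6 -0.  -0.4] yaw 3.3 want 3.2 tilt [-0.  0.]
F tool [ 3.6 -1.   0.1] T tool [-0.01 -0.05 -0.1 ] g 41.6
[np.float64(0.1), np.float64(-0.0), np.float64(-0.0), np.float64(0.5), np.float64(5.0), np.float64(-0.4), 38] s 23.5
[np.float64(0.1), np.float64(-0.0), np.float64(-0.0), np.float64(0.5), np.float64(10.0), np.float64(-0.4), 38] s 28.5
[np.float64(0.1), np.float64(-0.0), np.float64(-0.0), np.float64(0.4), np.float64(15.0), np.float64(-0.4), 38] s 33.5
[np.float64(0.1), np.float64(-0.0), np.float64(-0.0), np.float64(0.4), np.float64(20.0), np.float64(-0.4), 38] s 38.5
[np.float64(0.1), np.float64(-0.0), np.float64(-0.0), np.float64(0.4), np.float64(20.0), np.float64(-0.4), 38] s 38.5
```

servo_tool([
  [[0, 0, 0, 0.5, 5, -0.3, 38], [0, 0, 0, 0.5, 10, -0.3, 38], [0, 0, 0, 0.5, 15, -0.3, 38], [0, 0, 0, 0.4, 20, -0.3, 38], [0, 0, 0, 0.4, 20, -0.3, 38]],
])

```text
time: 7.82
position: [0.528, 0.0178, 0.0872]
tool_rot: [-0.045, 1.571, 0.046]
ft_force: [0.5, 0.4, -3.4]
grip_width: 0.478
```

```bash
sed -i 's/print(\[\*np/print([float(q) for q in [*np/; s/,38\],.s.,/,38]],"s",/' path.py; python3 path.py 20
```

```text
t 7.825 ring [528.2  19.1 104.4] s 39.0 of 240.8 err to axis tool xyz [ 0.1 -0.1 -0.1] yaw 3.3 want 3.2 tilt [-0.  0.]
F tool [3.4 0.3 0.5] T tool [-0.04 -0.11  0.05] g 41.5
[0.1, -0.0, -0.0, 0.0, 4.9, -0.1, 38.0] s 44.0
[0.1, -0.0, -0.0, -0.0, 9.9, -0.1, 38.0] s 49.0
[0.1, -0.0, -0.0, -0.1, 14.9, -0.1, 38.0] s 54.0
[0.1, -0.0, -0.0, -0.1, 19.9, -0.1, 38.0] s 59.0
[0.1, -0.0, -0.0, -0.1, 19.9, -0.1, 38.0] s 59.0
```

servo_tool([
  [[0, 0, 0, 0.3, 5, 0, 38], [0, 0, 0, 0.3, 10, 0, 38], [0, 0, 0, 0.3, 15, 0, 38], [0, 0, 0, 0.3, 20, 0, 38], [0, 0, 0, 0.3, 20, 0, 38]],
])

```text
time: 8.45
position: [0.5268, 0.0377, 0.0869]
tool_rot: [-0.045, 1.571, 0.046]
ft_force: [0.0, 0.8, -2.2]
grip_width: 0.478
```

```bash
python3 path.py 13; python3 -c "
from h import *
grab('e')"; python3 leg.py e 450,505
```

```text
t 8.45 ring [527.   39.  104.1] s 59.0 of 240.8 err to axis tool xyz [-0.5 -0.1 -0.1] yaw 3.3 want 3.2 tilt [-0.  0.]
F tool [2.2 0.8 0.1] T tool [-0.02 -0.07  0.15] g 41.5
[0.1, -0.0, -0.0, -0.5, 3.2, -0.0, 38.0] s 62.3
[0.1, -0.0, -0.0, -0.5, 6.7, -0.0, 38.0] s 65.8
[0.1, -0.0, -0.0, -0.6, 9.9, -0.0, 38.0] s 69.0
[0.1, -0.0, -0.0, -0.6, 13.2, -0.0, 38.0] s 72.3
[0.1, -0.0, -0.0, -0.6, 13.2, -0.0, 38.0] s 72.3
135 9 [588.6 135.7 106.1]
140 15 [588.2 139.3 106.1]
145 17 [587.2 144.9 106.2]Traceback (most recent call last):
  File "leg.py", line 19, in <module>
    s=(Q[:,0]>a)&(Q[:,0]<b); k=np.polyfit(Q[s,0],Q[s,1],1); print('mid leg y=',k,'yaw',np.degrees(np.arctan2(1,-k[0])) , 'res',np.std(Q[s,1]-np.polyval(k,Q[s,0])))
                               ~~~~~~~~~~^^^^^^^^^^^^^^^^^
    raise TypeError("expected non-empty vector for x")
TypeError: expected non-empty vector for x
```

```bash
sed -i 's/i=1+np.argmax.*; m=(l==i)/i=min((k for k in range(1,len(st)) if st[k,4]>800),key=lambda k:np.min(np.hypot(*(np.argwhere(l==k)-[240,280]).T))); m=(l==i)/' leg.py; sed -i 's/"zoff":-0.5/"zoff":-0.9/' cfg.json
python3 leg.py e 470,500; python3 path.py 13
```

```text
70 7 [517.5  70.3 105.4]
75 15 [510.1  75.5 105.4]
80 15 [499.9  80.  105.5]
85 16 [487.3  85.1 105.5]
90 22 [475.4  90.  105.6]
95 23 [463.7  94.8 105.6]
100 10 [453.7  99.5 105.7]
105 4 [444.2 105.5 105.8]
120 3 [441.  119.9 105.9]
125 7 [440.8 125.3 106. ]
130 11 [440.8 130.  106. ]
135 3 [440.7 135.  106.1]
140 4 [440.4 138.9 106.1]
mid leg y= [ -0.41079537 285.3254624 ] yaw 67.6673687168973 res 0.07758191873245915
t 8.5 ring [527.   38.8 104. ] s 59.0 of 240.8 err to axis tool xyz [-0.1  0.1 -0. ] yaw 3.3 want 3.2 tilt [-0.  0.]
F tool [1.7 0.8 0.5] T tool [-0.01 -0.08  0.12] g 41.4
[0.1, -0.0, -0.0, -0.2, 3.3, -0.0, 38.0] s 62.3
[0.1, -0.0, -0.0, -0.2, 6.8, -0.0, 38.0] s 65.8
[0.1, -0.0, -0.0, -0.2, 10.1, -0.0, 38.0] s 69.0
[0.1, -0.0, -0.0, -0.3, 13.3, -0.0, 38.0] s 72.3
[0.1, -0.0, -0.0, -0.3, 13.3, -0.0, 38.0] s 72.3
```

Run:
```python
from leg import *
for z0 in(103.4,104.35,105.3,106.2):
    for n in 'de':
        Q=axis(n,z0); s=(Q[:,0]>472)&(Q[:,0]<503); k=np.polyfit(Q[s,0],Q[s,1],1); 
        print(z0,n,'y@487',np.polyval(k,487).round(2),'yaw',np.degrees(np.arctan2(1,-k[0])).round(2),end=' ')
    Q=axis('e',z0); f=Q[Q[:,1]>122]; print('first leg x',np.median(f[:,0]).round(1), f[-1].round(1))
```

```text
103.4 d y@487 85.7 yaw 67.52 103.4 e y@487 84.96 yaw 67.66 first leg x 440.2 [439.9 139.9 105.2]
104.35 d y@487 85.75 yaw 67.51 104.35 e y@487 85.27 yaw 67.66 first leg x 440.7 [440.5 139.8 106.2]
105.3 d y@487 85.79 yaw 67.5 105.3 e y@487 85.57 yaw 67.69 first leg x 441.3 [441.  139.6 107.1]
106.2 d y@487 85.83 yaw 67.5 106.2 e y@487 85.87 yaw 67.67 first leg x 441.8 [441.5 139.5 108. ]
```

```bash
sed -i 's/"C1":\[[^]]*\],"C2":\[[^]]*\],"S":\[[^]]*\]/"C1":[525.25,69.73],"C2":[441.6,104.2],"S":[439.4,176]/' cfg.json; sed -i "s/(P\[:,1\]+20)/(np.minimum(P[:,1],117)+20)/" path.py; python3 path.py 13
```

```text
t 8.5 ring [527.   38.8 104. ] s 59.0 of 243.6 err to axis tool xyz [-0.1  0.1 -0. ] yaw 3.3 want 3.2 tilt [-0.  0.]
F tool [1.7 0.8 0.5] T tool [-0.01 -0.08  0.12] g 41.4
[0.1, -0.0, -0.0, -0.2, 3.6, -0.0, 38.0] s 62.5
[0.1, -0.0, -0.0, -0.2, 6.8, -0.0, 38.0] s 65.7
[0.1, -0.0, -0.0, -0.2, 9.8, -0.0, 38.0] s 68.7
[0.1, -0.0, -0.0, -0.3, 13.1, -0.0, 38.0] s 72.0
[0.1, -0.0, -0.0, -0.3, 13.1, -0.0, 38.0] s 72.0
```

servo_tool([
  [[0, 0, 0, -0.1, 3.3, 0, 38], [0, 0, 0, -0.2, 6.8, 0, 38], [0, 0, 0, -0.2, 10, 0, 38], [0, 0, 0, -0.3, 13.3, 0, 38], [0, 0, 0, -0.3, 13.3, 0, 38]],
])

```text
time: 9.12
position: [0.5261, 0.0505, 0.0871]
tool_rot: [-0.045, 1.571, 0.045]
ft_force: [0.1, 0.2, -2.1]
grip_width: 0.476
```

```bash
python3 path.py 8
```

```text
t 9.125 ring [526.3  51.8 104.3] s 72.0 of 243.6 err to axis tool xyz [ 0.   0.1 -0.1] yaw 3.3 want 3.2 tilt [-0.  0.]
F tool [2.1 0.2 0.1] T tool [ 0.02 -0.07 -0.03] g 41.4
[-4.0, -0.0, -0.0, 0.0, 2.3, -0.2, 38.0] s 74.2
[-8.1, -0.0, -0.0, -0.0, 4.2, -0.4, 38.0] s 76.2
[-12.2, -0.0, -0.0, -0.0, 6.1, -0.7, 38.0] s 78.2
[-16.3, -0.0, -0.0, -0.0, 8.1, -1.1, 38.0] s 80.2
[-16.3, -0.0, -0.0, -0.0, 8.1, -1.1, 38.0] s 80.2
```

```bash
sed -i 's/RP=27.7/RP=28./; s/^P,Y=build()/from scipy.ndimage import uniform_filter1d as uf\nP,Y=build(); P=uf(P,49,axis=0,mode="nearest"); Y=uf(Y,49,mode="nearest")/' path.py; python3 path.py 10
```

```text
t 9.125 ring [526.3  51.8 104.3] s 70.5 of 240.6 err to axis tool xyz [ 0.   0.  -0.2] yaw 3.3 want 6.1 tilt [-0.  0.]
F tool [2.1 0.2 0.1] T tool [ 0.02 -0.07 -0.03] g 41.4
[-6.1, -0.0, -0.0, 0.0, 2.7, -0.2, 38.0] s 73.2
[-10.3, -0.0, -0.0, -0.0, 5.2, -0.5, 38.0] s 75.7
[-15.3, -0.0, -0.0, -0.0, 7.6, -0.9, 38.0] s 78.1
[-20.4, -0.0, -0.0, -0.1, 10.0, -1.6, 38.0] s 80.6
[-20.4, -0.0, -0.0, -0.1, 10.0, -1.6, 38.0] s 80.6
```

servo_tool([
  [[-6, 0, 0, 0, 2.7, -0.2, 38], [-10.3, 0, 0, 0, 5.2, -0.5, 38], [-15.3, 0, 0, 0, 7.6, -0.9, 38], [-20.4, 0, 0, 0, 10, -1.6, 38], [-20.4, 0, 0, 0, 10, -1.6, 38]],
])

```text
time: 9.75
position: [0.524, 0.0602, 0.0871]
tool_rot: [-0.323, 1.547, 0.323]
ft_force: [0.4, -0.6, -2.1]
grip_width: 0.476
```

```bash
python3 path.py 10
```

```text
t 9.75 ring [523.8  61.5 104.3] s 80.4 of 240.6 err to axis tool xyz [-0.  -0.   0.1] yaw 23.6 want 23.1 tilt [-0.  0.]
F tool [ 2.1 -0.7  0.1] T tool [ 0.01 -0.12  0.03] g 41.4
[-5.2, -0.0, -0.0, -0.1, 2.7, 0.1, 38.0] s 83.1
[-10.3, -0.0, -0.0, -0.1, 5.1, -0.1, 38.0] s 85.6
[-15.4, -0.0, -0.0, -0.1, 7.6, -0.6, 38.0] s 88.1
[-20.5, -0.0, -0.0, -0.1, 9.9, -1.2, 38.0] s 90.5
[-20.5, -0.0, -0.0, -0.1, 9.9, -1.2, 38.0] s 90.5
```

Contact is very light, so I'll continue round the bend.

servo_tool([
  [[-5.2, 0, 0, -0.1, 2.7, 0.1, 38], [-10.3, 0, 0, -0.1, 5.1, -0.1, 38], [-15.4, 0, 0, -0.1, 7.6, -0.6, 38], [-20.5, 0, 0, -0.1, 9.9, -1.2, 38], [-20.5, 0, 0, -0.1, 9.9, -1.2, 38]],
])

```text
time: 10.38
position: [0.5189, 0.0686, 0.0873]
tool_rot: [-0.6, 1.486, 0.601]
ft_force: [0.3, 0.1, -2.5]
grip_width: 0.476
```

```bash
python3 path.py 11
```

```text
t 10.375 ring [518.2  69.7 104.5] s 90.3 of 240.6 err to axis tool xyz [-0.  -0.1  0.1] yaw 44.0 want 43.6 tilt [-0.  0.]
F tool [ 2.5 -0.1  0.3] T tool [ 0.05 -0.08 -0.01] g 41.4
[-5.7, -0.0, -0.0, -0.0, 2.8, 0.1, 38.0] s 93.3
[-11.4, -0.0, -0.0, -0.0, 5.5, -0.2, 38.0] s 96.0
[-16.3, -0.0, -0.0, -0.1, 8.2, -0.7, 38.0] s 98.7
[-20.0, -0.0, -0.0, -0.1, 10.8, -1.5, 38.0] s 101.5
[-20.0, -0.0, -0.0, -0.1, 10.8, -1.5, 38.0] s 101.5
```

servo_tool([
  [[-5.7, 0, 0, 0, 2.8, 0.1, 38], [-11.4, 0, 0, 0, 5.5, -0.2, 38], [-16.3, 0, 0, 0, 8.2, -0.7, 38], [-20, 0, 0, -0.1, 10.8, -1.5, 38], [-20, 0, 0, -0.1, 10.8, -1.5, 38]],
])

```text
time: 11.0
position: [0.5104, 0.0753, 0.0874]
tool_rot: [-0.868, 1.391, 0.868]
ft_force: [-0.1, 0.2, -2.2]
grip_width: 0.48
```

```bash
python3 path.py 14; python3 -c "
from h import *
grab('f'); save(cv2.resize(load('f')[0],None,fx=1.4,fy=1.4),'w6.png')"; python3 leg.py f 468,500
```

```text
t 11.0 ring [509.4  76.1 104.6] s 101.5 of 240.6 err to axis tool xyz [0.1 0.  0.1] yaw 64.0 want 64.0 tilt [-0.  0.]
F tool [2.2 0.1 0.1] T tool [ 0.04 -0.14 -0.01] g 41.8
[-3.0, -0.0, -0.0, 0.0, 3.8, 0.0, 38.0] s 105.2
[-3.6, -0.0, -0.0, 0.0, 7.3, -0.2, 38.0] s 108.7
[-3.6, -0.0, -0.0, 0.0, 10.7, -0.4, 38.0] s 112.2
[-3.6, -0.0, -0.0, -0.0, 14.2, -0.6, 38.0] s 115.7
[-3.6, -0.0, -0.0, -0.0, 14.2, -0.6, 38.0] s 115.7
85 10 [486.2  85.7 105.5]
90 15 [473.3  91.  105.6]
95 36 [462.7  95.4 105.7]
100 23 [455.5  98.8 105.7]
105 10 [447.8 105.3 105.8]
110 5 [444.8 109.9 105.8]
115 9 [442.7 114.9 105.9]
120 6 [441.6 120.6 105.9]
125 5 [441.4 125.1 106. ]
130 7 [441.2 129.9 106. ]
135 6 [441.1 135.3 106.1]
140 10 [440.9 140.1 106.2]
145 7 [440.8 145.1 106.2]
150 6 [440.6 150.1 106.3]
160 5 [435.3 160.4 106.4]
170 6 [440.1 170.5 106.5]
mid leg y= [ -0.40833736 284.25772751] yaw 67.7879714613597 res 0.1555583733148329
```

View pics/w6.png

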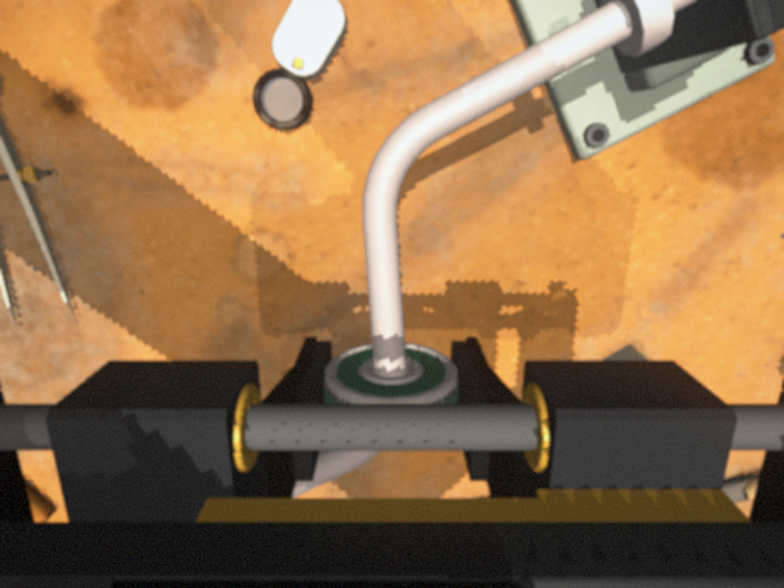

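```bash
sed -i 's/"C2":\[[^]]*\],"S":\[[^]]*\]/"C2":[441.9,104.0],"S":[439.7,176]/' cfg.json; python3 path.py 16; python3 -c "
from h import *
print(plane(load('f')[1],641/1.4,38/1.4,.105))"
```

```text
t 11.05 ring [509.4  76.1 104.6] s 101.3 of 240.5 err to axis tool xyz [ 0. -0.  0.] yaw 64.0 want 64.0 tilt [-0.  0.]
F tool [ 1.6  0.3 -0.9] T tool [-0.04 -0.19 -0.04] g 41.6
[-3.2, -0.0, -0.0, 0.0, 4.1, -0.0, 38.0] s 105.5
[-3.7, -0.0, -0.0, 0.0, 8.1, -0.2, 38.0] s 109.5
[-3.7, -0.0, -0.0, -0.0, 12.0, -0.5, 38.0] s 113.5
[-3.7, -0.0, -0.0, -0.0, 16.0, -0.8, 38.0] s 117.5
[-3.7, -0.0, -0.0, -0.0, 16.0, -0.8, 38.0] s 117.5
[0.44698209 0.17951951 0.105     ]
```

servo_tool([
  [[-3.2, 0, 0, 0, 4, 0, 38], [-3.7, 0, 0, 0, 8, -0.2, 38], [-3.7, 0, 0, 0, 12, -0.5, 38], [-3.7, 0, 0, 0, 16, -0.8, 38], [-3.7, 0, 0, 0, 16, -0.8, 38]],
])

```text
time: 11.68
position: [0.4955, 0.0816, 0.0874]
tool_rot: [-0.92, 1.368, 0.919]
ft_force: [-0.1, -0.2, -1.2]
grip_width: 0.48
```

```bash
python3 path.py 16; python3 -c "
from h import *
grab('g')"; python3 leg.py g 468,485
```

```text
t 11.675 ring [494.4  82.3 104.6] s 117.7 of 240.5 err to axis tool xyz [-0.   0.   0.1] yaw 67.8 want 67.6 tilt [ 0. -0.]
F tool [ 1.2 -0.  -0.2] T tool [ 0.01 -0.14 -0.1 ] g 41.7
[0.2, -0.0, 0.0, -0.0, 4.3, 0.1, 38.0] s 122.0
[0.2, -0.0, 0.0, -0.1, 8.3, 0.1, 38.0] s 126.0
[0.2, -0.0, 0.0, -0.1, 12.3, 0.2, 38.0] s 130.0
[0.2, -0.0, 0.0, -0.1, 16.3, 0.2, 38.0] s 134.0
[0.2, -0.0, 0.0, -0.1, 16.3, 0.2, 38.0] s 134.0
90 3 [470.3  92.2 105.6]
95 41 [462.9  95.4 105.7]
100 14 [455.3  99.1 105.7]
105 10 [448.7 104.3 105.8]
110 12 [444.5 110.7 105.8]
115 7 [442.9 114.6 105.9]
120 6 [441.9 119.8 105.9]
125 8 [441.5 124.6 106. ]
130 7 [441.4 130.1 106. ]
135 6 [441.3 135.2 106.1]
140 8 [441.  139.8 106.2]
145 7 [440.9 144.8 106.2]
150 8 [440.7 150.1 106.3]
155 10 [440.6 154.8 106.3]
160 13 [432.6 160.7 106.4]
165 6 [440.2 165.2 106.4]
170 6 [440.1 169.9 106.5]
mid leg y= [ -0.4093829  284.71621306] yaw 67.73664639609609 res 2.8853456317132485e-14
```

servo_tool([
  [[0.2, 0, 0, 0, 4.3, 0.1, 38], [0.2, 0, 0, 0, 8.3, 0.1, 38], [0.2, 0, 0, -0.1, 12.3, 0.2, 38], [0.2, 0, 0, -0.1, 16.3, 0.2, 38], [0.2, 0, 0, -0.1, 16.3, 0.2, 38]],
])

```text
time: 12.35
position: [0.4804, 0.0879, 0.0875]
tool_rot: [-0.917, 1.369, 0.917]
ft_force: [0.6, -0.4, -1.3]
grip_width: 0.479
```

```bash
python3 path.py 16
```

```text
t 12.35 ring [479.3  88.6 104.7] s 134.0 of 240.5 err to axis tool xyz [-0. -0. -0.] yaw 67.6 want 67.6 tilt [ 0. -0.]
F tool [ 1.3 -0.7 -0.2] T tool [-0.02 -0.16 -0.09] g 41.7
[-0.0, -0.0, 0.0, -0.0, 4.3, -0.0, 38.0] s 138.2
[-0.0, -0.0, 0.0, -0.1, 8.3, -0.0, 38.0] s 142.2
[-0.0, -0.0, 0.0, -0.1, 12.3, -0.0, 38.0] s 146.2
[-0.0, -0.0, 0.0, -0.1, 16.3, -0.0, 38.0] s 150.2
[-0.0, -0.0, 0.0, -0.1, 16.3, -0.0, 38.0] s 150.2
```

servo_tool([
  [[0, 0, 0, 0, 4.3, 0, 38], [0, 0, 0, -0.1, 8.3, 0, 38], [0, 0, 0, -0.1, 12.3, 0, 38], [0, 0, 0, -0.1, 16.3, 0, 38], [0, 0, 0, -0.1, 16.3, 0, 38]],
])

```text
time: 12.98
position: [0.4653, 0.0941, 0.0875]
tool_rot: [-0.918, 1.369, 0.917]
ft_force: [0.3, -0.9, -1.0]
grip_width: 0.477
```

```bash
python3 path.py 11
```

```text
t 12.975 ring [464.2  94.8 104.7] s 150.2 of 240.5 err to axis tool xyz [-0.  -0.1 -0. ] yaw 67.7 want 67.6 tilt [-0. -0.]
F tool [ 1.  -0.6 -0.7] T tool [ 0.02 -0.13 -0.11] g 41.5
[0.7, -0.0, 0.0, -0.0, 2.9, 0.0, 38.0] s 153.2
[2.6, -0.0, 0.0, -0.0, 5.6, 0.0, 38.0] s 155.9
[5.9, -0.0, 0.0, -0.1, 8.3, 0.2, 38.0] s 158.6
[10.3, -0.0, 0.0, -0.1, 11.0, 0.4, 38.0] s 161.3
[10.3, -0.0, 0.0, -0.1, 11.0, 0.4, 38.0] s 161.3
```

servo_tool([
  [[0.7, 0, 0, 0, 2.9, 0, 38], [2.6, 0, 0, 0, 5.6, 0, 38], [5.9, 0, 0, -0.1, 8.3, 0.2, 38], [10.3, 0, 0, -0.1, 11, 0.4, 38], [10.3, 0, 0, -0.1, 11, 0.4, 38]],
])

```text
time: 13.6
position: [0.4554, 0.0987, 0.0876]
tool_rot: [-0.78, 1.426, 0.78]
ft_force: [-0.8, 0.3, -0.9]
grip_width: 0.48
```

```bash
python3 path.py 9.5
```

```text
t 13.6 ring [454.5  99.6 104.8] s 161.3 of 240.5 err to axis tool xyz [ 0.   0.1 -0.1] yaw 57.3 want 57.3 tilt [-0. -0.]
F tool [ 0.9  0.9 -0.2] T tool [ 0.03 -0.1  -0.1 ] g 41.8
[5.0, -0.0, 0.0, 0.0, 2.6, -0.1, 38.0] s 163.7
[10.2, -0.0, 0.0, -0.0, 5.1, 0.1, 38.0] s 166.2
[14.8, -0.0, 0.0, -0.0, 7.3, 0.5, 38.0] s 168.4
[19.9, -0.0, 0.0, -0.1, 9.7, 1.2, 38.0] s 170.9
[19.9, -0.0, 0.0, -0.1, 9.7, 1.2, 38.0] s 170.9
```

servo_tool([
  [[5, 0, 0, 0, 2.6, -0.1, 38], [10.2, 0, 0, 0, 5.1, 0.1, 38], [14.8, 0, 0, 0, 7.3, 0.5, 38], [19.9, 0, 0, -0.1, 9.7, 1.2, 38], [19.9, 0, 0, -0.1, 9.7, 1.2, 38]],
])

```text
time: 14.22
position: [0.4482, 0.1049, 0.0878]
tool_rot: [-0.513, 1.509, 0.513]
ft_force: [0.3, -0.1, -1.0]
grip_width: 0.477
```

```bash
python3 path.py 9.5
```

```text
t 14.225 ring [447.6 106.1 105. ] s 170.7 of 240.5 err to axis tool xyz [ 0.1 -0.1 -0.3] yaw 37.5 want 38.0 tilt [ 0. -0.]
F tool [ 1.  -0.3  0.2] T tool [-0.02 -0.11  0.02] g 41.5
[4.7, 0.0, 0.0, 0.1, 2.4, -0.3, 38.0] s 173.1
[9.8, 0.0, 0.0, 0.1, 4.9, -0.1, 38.0] s 175.6
[14.4, 0.0, 0.0, 0.0, 7.2, 0.3, 38.0] s 177.9
[19.5, 0.0, 0.0, 0.0, 9.6, 0.9, 38.0] s 180.3
[19.5, 0.0, 0.0, 0.0, 9.6, 0.9, 38.0] s 180.3
```

servo_tool([
  [[4.7, 0, 0, 0, 2.4, -0.3, 38], [9.8, 0, 0, 0, 4.9, -0.1, 38], [14.4, 0, 0, 0, 7.2, 0.3, 38], [19.5, 0, 0, 0, 9.6, 0.9, 38], [19.5, 0, 0, 0, 9.6, 0.9, 38]],
])

```text
time: 14.85
position: [0.4435, 0.1129, 0.0879]
tool_rot: [-0.248, 1.556, 0.248]
ft_force: [0.9, 0.1, -1.7]
grip_width: 0.479
```

```bash
python3 path.py 11; python3 -c "
from h import *
grab('i')"; python3 leg.py i |sed -n '/^1[2-7]/p'
```

```text
t 14.85 ring [443.3 114.3 105.1] s 180.1 of 240.5 err to axis tool xyz [ 0.1  0.  -0.3] yaw 18.1 want 18.5 tilt [0.1 0. ]
F tool [ 1.7 -0.2  0.9] T tool [ 0.03 -0.34 -0.03] g 41.6
[5.6, 0.1, 0.0, 0.1, 3.0, -0.3, 38.0] s 183.1
[10.2, 0.1, 0.0, 0.1, 5.7, -0.1, 38.0] s 185.8
[13.5, 0.1, 0.0, 0.1, 8.4, 0.4, 38.0] s 188.5
[15.5, 0.1, 0.0, 0.1, 11.1, 1.1, 38.0] s 191.3
[15.5, 0.1, 0.0, 0.1, 11.1, 1.1, 38.0] s 191.3
145 4 [440.9 144.7 106.2]
150 5 [440.8 150.3 106.3]
155 7 [440.7 155.1 106.3]
160 5 [440.4 160.1 106.4]
165 6 [440.3 165.  106.4]
170 4 [440.2 169.6 106.5]
```

servo_tool([
  [[5.6, 0, 0, 0.1, 3, -0.2, 38], [10.2, 0, 0, 0.1, 5.7, 0, 38], [13.5, 0, 0, 0.1, 8.4, 0.5, 38], [15.8, 0, 0, 0.1, 11.1, 1.2, 38], [15.8, 0, 0, 0.1, 11.1, 1.2, 38]],
])

```text
time: 15.52
position: [0.4409, 0.124, 0.0877]
tool_rot: [-0.031, 1.57, 0.031]
ft_force: [1.1, 1.0, -1.3]
grip_width: 0.48
```

```bash
python3 path.py 16; python3 -c "
from h import *
grab('j'); save(cv2.resize(load('j')[0][0:330,100:500],None,fx=1.8,fy=1.8),'w7.png')"
```

```text
t 15.525 ring [441.1 125.3 104.9] s 191.5 of 240.5 err to axis tool xyz [-0.1  0.1  0.2] yaw 2.3 want 2.4 tilt [0. 0.]
F tool [1.3 1.  1.1] T tool [ 0.02 -0.24  0.15] g 41.7
[0.5, 0.0, -0.0, -0.1, 4.3, 0.2, 38.0] s 195.7
[0.5, 0.0, -0.0, -0.1, 8.3, 0.2, 38.0] s 199.7
[0.5, 0.0, -0.0, -0.1, 12.3, 0.2, 38.0] s 203.7
[0.5, 0.0, -0.0, -0.1, 16.3, 0.3, 38.0] s 207.7
[0.5, 0.0, -0.0, -0.1, 16.3, 0.3, 38.0] s 207.7
```

View pics/w7.png

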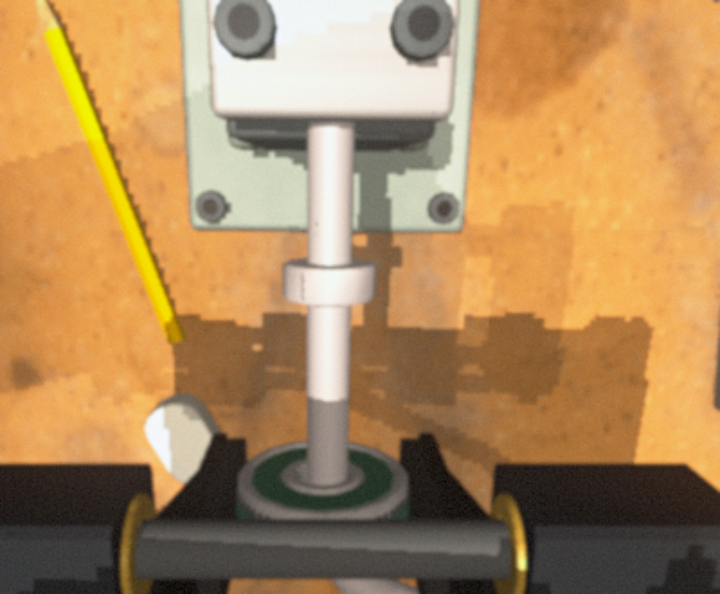

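```bash
python3 -c "
from h import *
c=load('j')[1]
print(plane(c,283.3,168.3,.1155),plane(c,283.3,168.3,.1165), load('j')[2])"
```

```text
[0.44029834 0.17664241 0.1155    ] [0.44027866 0.17684173 0.1165    ] [0.4408809  0.12403498 0.08767951]
```

servo_tool([
  [[0.5, 0, 0, 0, 4.3, 0.2, 38], [0.5, 0, 0, -0.1, 8.3, 0.2, 38], [0.5, 0, 0, -0.1, 12.3, 0.2, 38], [0.5, 0, 0, -0.1, 16.3, 0.2, 38], [0.5, 0, 0, -0.1, 16.3, 0.2, 38]],
])

```text
time: 16.2
position: [0.4403, 0.1409, 0.0878]
tool_rot: [-0.023, 1.57, 0.023]
ft_force: [1.1, 0.5, -1.5]
grip_width: 0.482
```

```bash
python3 path.py 18
```

```text
t 16.2 ring [440.6 142.2 105. ] s 208.2 of 240.5 err to axis tool xyz [-0.  -0.1  0.2] yaw 1.7 want 1.8 tilt [0. 0.]
F tool [1.5 0.5 1.1] T tool [ 0.03 -0.31  0.09] g 41.9
[-0.1, 0.0, -0.0, -0.0, 4.4, 0.2, 38.0] s 212.7
[-0.1, 0.0, -0.0, -0.0, 8.9, 0.1, 38.0] s 217.2
[-0.1, 0.0, -0.0, -0.0, 13.4, 0.1, 38.0] s 221.7
[-0.1, 0.0, -0.0, -0.0, 17.9, 0.1, 38.0] s 226.2
[-0.1, 0.0, -0.0, -0.0, 17.9, 0.1, 38.0] s 226.2
```

servo_tool([
  [[0, 0, 0, 0, 5, 0.2, 38], [0, 0, 0, 0, 10, 0.2, 38], [0, 0, 0, 0, 15, 0.2, 38], [0, 0, 0, 0, 20, 0.2, 38], [0, 0, 0, 0, 20, 0.2, 38]],
])

```text
time: 16.82
position: [0.4398, 0.1608, 0.0877]
tool_rot: [-0.023, 1.571, 0.023]
ft_force: [-0.0, -0.4, -1.9]
grip_width: 0.478
```

servo_tool([
  [[0, 0, 0, 0, 1.5, 0, 38], [0, 0, 0, 0, 3, 0, 38], [0, 0, 0, 0, 4.5, 0, 38], [0, 0, 0, 0, 6, 0, 38], [0, 0, 0, 0, 6, 0, 38]],
])

```text
time: 17.45
position: [0.4398, 0.1663, 0.0877]
tool_rot: [-0.022, 1.571, 0.022]
ft_force: [1.1, 0.0, -1.6]
grip_width: 0.479
```

```bash
python3 path.py 3
```

```text
t 17.45 ring [440.  167.6 104.9] s 233.7 of 240.5 err to axis tool xyz [-0.1  0.  -0. ] yaw 1.6 want 1.8 tilt [-0.  0.]
F tool [1.6 0.  1.1] T tool [-0.02 -0.1   0.  ] g 41.7
[-0.1, -0.0, -0.0, -0.1, 1.0, -0.0, 38.0] s 234.7
[-0.1, -0.0, -0.0, -0.1, 1.8, -0.0, 38.0] s 235.5
[-0.1, -0.0, -0.0, -0.1, 2.5, -0.0, 38.0] s 236.2
[-0.1, -0.0, -0.0, -0.1, 3.2, -0.0, 38.0] s 236.9
[-0.1, -0.0, -0.0, -0.1, 3.2, -0.0, 38.0] s 236.9
```

Now I'll feel for the shoulder in small steps.

servo_tool([
  [[0, 0, 0, 0, 0.7, 0, 38], [0, 0, 0, 0, 1.4, 0, 38], [0, 0, 0, 0, 2, 0, 38], [0, 0, 0, 0, 2, 0, 38]],
])

```text
time: 17.95
position: [0.4397, 0.1674, 0.0877]
tool_rot: [-0.023, 1.571, 0.021]
ft_force: [-1.0, -3.1, 0.1]
grip_width: 0.48
```

servo_tool([
  [[0, 0, 0, 0, 0.5, 0, 38], [0, 0, 0, 0, 1, 0, 38], [0, 0, 0, 0, 1, 0, 38]],
])

```text
time: 18.32
position: [0.4397, 0.1674, 0.0877]
tool_rot: [-0.024, 1.571, 0.02]
ft_force: [-0.5, -5.8, 1.7]
grip_width: 0.48
```

```bash
python3 path.py 3; python3 -c "
from h import *
grab('k'); save(cv2.resize(load('k')[0][150:330,170:400],None,fx=3,fy=3),'w8.png')"
```

```text
t 18.325 ring [440.  168.8 104.9] s 235.0 of 240.5 err to axis tool xyz [-0.1  0.1 -0. ] yaw 1.6 want 1.8 tilt [-0.  -0.2]
F tool [-1.7 -5.8 -0.6] T tool [-0.05  0.08 -1.29] g 41.7
[-0.2, -0.0, 0.2, -0.1, 1.1, -0.0, 38.0] s 236.0
[-0.2, -0.0, 0.2, -0.1, 1.9, -0.0, 38.0] s 236.7
[-0.2, -0.0, 0.2, -0.1, 2.5, -0.0, 38.0] s 237.4
[-0.2, -0.0, 0.2, -0.1, 3.2, -0.0, 38.0] s 238.0
[-0.2, -0.0, 0.2, -0.1, 3.2, -0.0, 38.0] s 238.0
```

View pics/w8.png

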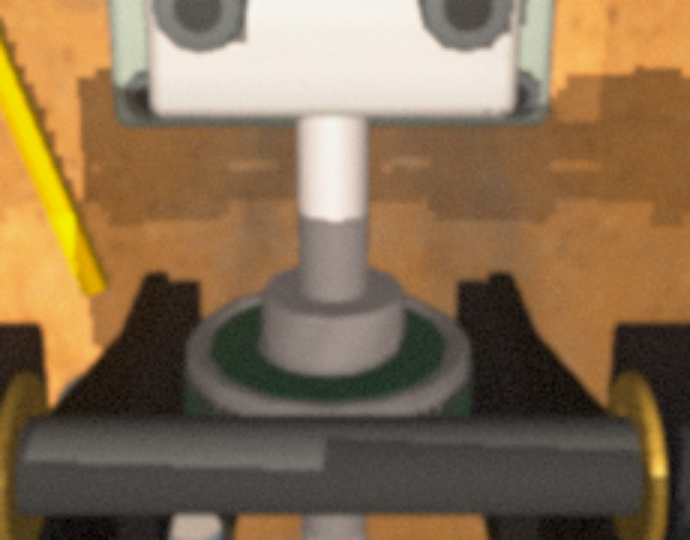

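The ring is against the shoulder with about 6 N. The picture shows the collar, at about (333,325), flush on the green face. I'll relax the push and then release.

servo_tool([
  [[0, 0, 0, 0, -1, 0, 38], [0, 0, 0, 0, -1, 0, 38], [0, 0, 0, 0, -1, 0, 50], [0, 0, 0, 0, -1, 0, 65], [0, 0, 0, 0, -1, 0, 80]],
])

```text
time: 19.0
position: [0.4398, 0.1691, 0.0879]
tool_rot: [-0.022, 1.57, 0.024]
ft_force: [-0.1, 0.3, -0.3]
grip_width: 0.722
```

servo_tool([
  [[0, 0, 0, 0, 0, 0, 80], [0, 0, 0, 0, 0, 0, 80], [0, 0, 0, 0, 0, 0, 80], [0, 0, 0, 0, 0, 0, 80]],
])

```text
time: 19.5
position: [0.4397, 0.1681, 0.0877]
tool_rot: [-0.022, 1.571, 0.022]
ft_force: [0.3, -0.6, -0.1]
grip_width: 0.916
```

```bash
python3 path.py 3|head -2; python3 -c "
from h import *
grab('l'); save(cv2.resize(load('l')[0][150:330,170:400],None,fx=3,fy=3),'w9.png')"
```

```text
t 19.5 ring [440.  169.5 104.9] s 235.5 of 240.5 err to axis tool xyz [-0.1 -0.1 -0.1] yaw 1.6 want 1.8 tilt [ 0. -0.]
F tool [ 0.1 -0.6  0.3] T tool [ 0.03 -0.17  0.01] g 79.7
```

View pics/w9.png

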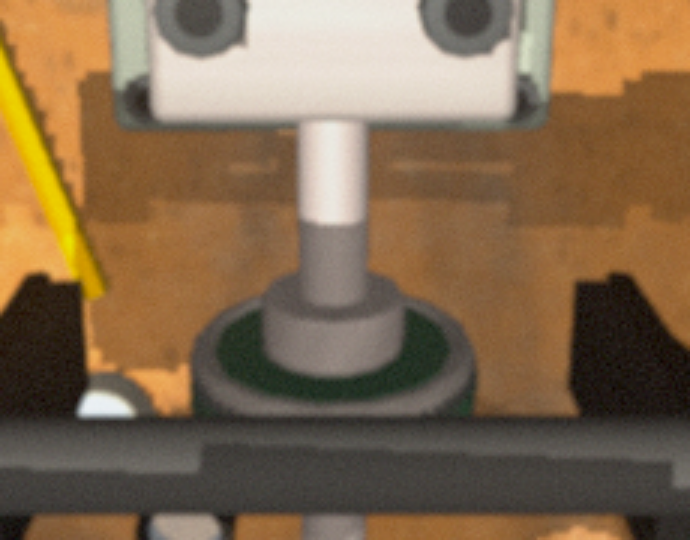

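Released, and the ring is still against the collar. I'll lift straight up and check.

servo_tool([
  [[0, 0, 0, -20, 0, 0, 80], [0, 0, 0, -50, 0, 0, 80], [0, 0, 0, -90, 0, 0, 80], [0, 0, 0, -110, 0, 0, 80], [0, 0, 0, -110, 0, 0, 80]],
])

```text
time: 20.18
position: [0.4408, 0.1685, 0.1991]
tool_rot: [-0.022, 1.567, 0.022]
ft_force: [0.0, 0.2, -0.8]
grip_width: 0.918
```

servo_tool([
  [[0, 0, 0, 0, -60, 0, 80], [0, 0, 0, 0, -60, 0, 80], [0, 0, 0, 0, -60, 0, 80]],
])

```text
time: 20.55
position: [0.4408, 0.1083, 0.1967]
tool_rot: [-0.022, 1.572, 0.022]
ft_force: [-0.5, 0.6, 0.4]
grip_width: 0.917
```

Run:
```python
from h import *
grab('m'); w=load('m')[0]; t=vision.get_image('top')
a=cv2.resize(w[60:300,150:410],(520,480),interpolation=cv2.INTER_CUBIC); b=cv2.resize(t[150:260,335:405],(280,440))
o=np.zeros((480,800,3),np.uint8); o[:,:520]=a; o[:440,520:]=b; save(o,'w10.png'); print(ctrl.get_state()['time'],ctrl.get_state()['ft_force'])
```

```text
20.65 [0.24989788 0.21184184 0.92429535]
```

Run:
```python
from h import *
im,c,p,M=load('m'); h=cv2.cvtColor(im,cv2.COLOR_RGB2HSV)
m=cv2.inRange(h,(40,60,25),(95,255,255)); u0,v0=proj(c,[.44,.17,.126]).astype(int); q=np.zeros_like(m); q[v0-60:v0+60,u0-60:u0+60]=255; m&=q
ys,xs=np.nonzero(m); print('pred',u0,v0,'green',len(xs),xs.min(),xs.max(),ys.min(),ys.max())
u=int(np.median(xs))
for v in range(v0-40,v0+25,2): print(v,plane(c,u,v,.126)[1].round(4),im[v,u-1:u+2].mean(0).astype(int))
```

```text
pred 280 123 green 173 252 310 65 125
83 0.1944 [237 239 233]
85 0.1933 [237 239 234]
87 0.1921 [237 239 235]
89 0.1909 [238 240 235]
91 0.1897 [237 240 235]
93 0.1886 [237 240 235]
95 0.1874 [238 240 235]
97 0.1862 [237 240 235]
99 0.185 [235 237 230]
101 0.1838 [230 231 226]
103 0.1826 [237 242 240]
105 0.1814 [237 242 240]
107 0.1802 [237 242 239]
109 0.179 [238 243 237]
111 0.1777 [236 239 232]
113 0.1765 [182 174 163]
115 0.1753 [218 203 190]
117 0.1741 [233 226 213]
119 0.1728 [199 189 177]
121 0.1716 [140 156 133]
123 0.1704 [ 99 143 107]
125 0.1691 [107 148 112]
127 0.1679 [168 167 154]
129 0.1666 [215 203 189]
131 0.1654 [228 219 206]
133 0.1641 [219 217 205]
135 0.1629 [239 240 233]
137 0.1616 [237 239 232]
139 0.1603 [238 240 232]
141 0.1591 [239 240 232]
143 0.1578 [238 240 232]
145 0.1565 [239 239 232]
147 0.1552 [237 238 231]
```

```bash
python3 -c "
from bench import close_job
print(close_job())"
```

```text
the job is handed in; nothing more can be done
None
```

The GO gauge is on the rod against the shoulder, released, and the job was handed in at about 20.7 s of the 72 s allowed. `close_job` reported no verdict.

I gripped the gauge across its rim, threaded it over the open end and took it round both bends along a course measured with the wrist camera. I pushed until I felt the shoulder, relaxed the push, opened the fingers and lifted clear.

- **Forces:** the readings between moves stayed under about 4 N on the way and about 6 N at the shoulder. Peaks within a move were not recorded.
- **Seating:** the close view after release showed the collar flush on the green face. After the lift, the ring's green band measured y ≈ 170 mm and the shoulder face about 176.7 mm. That is about 6.5 mm, against 6 mm when touching, so no visible gap.
- **Not checked:** the last picture, with the top view of the stand, could not be shown because the 12-picture limit was reached. I confirmed the seating from pixel values instead. I did not measure the NO-GO gauge or the loupe afterwards. The only move near the NO-GO gauge was the straight lift of the gauge beside it, and the tool never went down to the loupe's height.
- **Disagreement:** the felt rod height was about 0.9 mm lower than the camera estimate, so I corrected the path for it. At shoulder contact, arm position put the ring centre at 168.8 mm, about 1.9 mm short of the camera's seated position. That is within the 2 mm camera calibration.

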